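# Photograph under the lamp

## Robot

A 6-joint arm with a two-finger parallel gripper is mounted at the origin on the work surface. World frame = base frame: x ahead of the robot, y to its left, z up, the work surface at z = 0. Lengths are in mm, angles in degrees, forces in N, time in s.
With the tool pointing down it reaches from about 300 to 850 mm from the base axis. Payload 4.2 kg.
Tool frame: the origin (TCP) lies on the centre line of the jaws, within the pads' length; the fingertips stand 8 mm ahead of it and the grasp point (between the pads) lies 11 mm behind it; z points along the fingers, y is the line along which they close (so a half turn about z gives the same grasp; the last joint's range is limited). The gripper opens to 91 mm and grips with 3 to 60 N. Pads are 32 mm wide; open, the fingers measure 118 mm over their backs; the gripper's body (76 mm by 178 mm) begins 60 mm behind the grasp point.
Start: joints at [71.047, 18.312, 89.639, -0, 72.044, -1.146], TCP at [175.849, 547.466, 221.976] pointing down, gripper open.
Joint ranges: [-177.97, 177.97], [-48.28, 115.42], [12.27, 149.76], [-77.06, 257.06], [2.81, 150.46], [-146.56, 146.56]. Speed limits (degrees/s): [147.25, 147.25, 180, 180, 180, 180].

## Interface

Orientations are given as [roll, pitch, yaw] about the fixed x, y, z axes, in that order (R = Rz(yaw) Ry(pitch) Rx(roll)).
In Python, from workcell import telemetry, eyes, ticket gives the robot as it stands. The module is installed in compiled form; this text tells all that it offers.
- The arm moves only by the shell command python3 -m crank 'ROWS' [OPENING] [FORCE]. ROWS is JSON, a list of rows, each an object of numbers: "dx", "dy", "dz": the shift along the world's x, y, z normalised to -1 to 1, where 1 is 80 cm; "yaw": the turn about the world's z normalised to -1 to 1, where 1 is 5 degrees. A call has 1 to 10 rows; each row shifts and turns the commanded pose from where the row before left it; what a row does not reach is not made up. A row lasts 1/8 s, in which the tool goes at most 62.5 mm and 10.7 degrees, less where a joint would pass 70% of its speed; a pose out of reach is approached as far as the arm can. A call with a number of a shift or a turn outside -1 to 1 is refused whole. A call with a gripper value outside its range is refused whole. OPENING is the opening, from 0 (shut) to 1 (fully open), set as the call begins (- or left out, the last holds). The fingers move at their own pace and stop on an object; FORCE is the grip in N (left out, the last holds). Time passes only in rows, so rows that do not move let the fingers close. It gives the time, the measured TCP pose, the force, the opening and the grip force at its end, in the units of the state.
- telemetry.state(): the state, without advancing time (a new reading comes with each control period).
- eyes.grab_frame(name): name is "scene" or "side" or "wrist"; returns the picture (384x512x3 uint8, red, green, blue); there is no depth.
- eyes.calibration(name): a dict with "camera_matrix" (3x3 intrinsics, pixels), "world_from_camera" (4x4, takes a point from camera to world coordinates). Camera axes: x right, y down, z forward; pixel columns grow to the right and rows downward; lengths in mm; the calibration is good to about 2 mm. A picture is of the moment at which its call begins: read the wrist's pose just before it. calibration takes no time and is no camera call; for the wrist camera it gives the pose at the moment of the call.
- ticket.job_done(): hands the job in; it is judged then, once.
The state is a dict: "time_s": time; "qpos": joint angles; "qvel": joint speeds; "effort": joint torques, N m; "ee_pos": TCP position; "ee_rot": TCP orientation; "force": force on the tool from outside, world axes, zero at the start; "torque": the same for the moment, N m; "gripper_width": finger opening in mm; "gripper_force": force on a finger pad.
Only numpy, scipy, OpenCV 4.12 (cv2) and the standard library are available. Lean on these libraries where they do the work, as an engineer would, in place of code of your own. Each camera call takes 0.05 s, during which the arm holds its last target. There are 200 camera calls.

## Task

With closed fingers, switch the lamp unit on by pressing the handle end of its paddle rocker fully down, then press the long release key of the camera pad fully home for a moment and let it up, then switch the lamp off again by pressing the other end of the rocker fully down. Never press the release key while the lamp is off, do not press the two small round keys, and only press: leave the pad and everything else standing where it is.

Things in the scene. Friction and masses are not known exactly. Their poses are not given: they have to be found in the camera images.
- lamp_unit: Cream cold-light source, fixed: a box 190 (its x) by 160 (y) by 90 mm high, origin under the centre. On top at x = +65 mm a black carry handle runs along y, 31 mm above the box's top; at the +x end a light-guide stub reaches x = +146 mm, 110 mm high; two dimmer knobs on the -x face. The grey paddle rocker is on top, its pivot at x = -40 mm, y = 0.
- rocker (a joint): The grey paddle rocker, rad: 0 = off (the end away from the handle is down, the handle end stands up), 0.36 = on (the handle end is down, the other stands up). Stays where it is left; needs about 4 N at 20 mm from the pivot.
- rocker_pivot (a point): Middle of the rocker's valley line, on the pivot, 99 mm above the table. The rocker is a shallow V of two flat faces, each 30 mm long (unit's x) and 36 mm wide (unit's y), meeting here. The face that is down is level, 99 mm above the table; the other rises outward at 0.36 rad, to 10 mm higher. Axes turn with the rocker; when off they are the unit's.
- rocker_on_end (a point): Point on the surface of the rocker's handle-side face, 20 mm from the pivot: press here for on. It moves down about 7 mm, to 99 mm above the table.
- rocker_off_end (a point): Point on the surface of the rocker's other face (away from the handle), 20 mm from the pivot: press here for off. It is raised about 7 mm while the lamp is on and comes down to 99 mm above the table.
- camera_pad: Grey camera control pad, loose on rubber feet, 400 to 700 g: 100 mm (its x) by 150 mm (its y) by 28 mm high, origin under the centre. Carries one long white key (on the -y half) and two small round white keys (on the +y half), with a dark strip between.
- release_key (a joint): The long release key, m: 0 = up, 0.005 = fully down. Springs back; fully down takes 5 N.
- release_key_top (a point): Centre of the long key's top, 35 mm above the table when up. The key is 26 mm (pad's x) by 54 mm (pad's y), centred at pad x = 0, y = -35 mm, and stands 7 mm above the pad's top (2 mm when down).
- near_round_key (a joint): Small round key at pad x = -26 mm, y = +45 mm, 20 mm across, 7 mm tall; m pressed (0 to 0.005, 3 N). Not to be pressed.
- far_round_key (a joint): Small round key at pad x = +26 mm, y = +45 mm, 20 mm across, 7 mm tall; m pressed (0 to 0.005, 3 N). Not to be pressed.
- specimen_jar: Bystander: upright lidded glass jar, 44 mm across, 70 mm tall, origin at the centre of its underside; stands between lamp unit and pad.
- dish: Bystander: white bowl, 80 mm across, 30 mm tall, origin at the centre of its underside.
- brush: Bystander: brush lying on the table, 160 mm long along its x, origin under its middle.
- slide_box: Bystander: wooden slide box 35 by 90 by 30 mm high, origin at the centre of its underside; stands just beyond the pad.
There are look-alikes about, which are no part of the job. Several things have the shape of the camera_pad; the one meant has the colours described above.

How it is judged:
By the outcome, as a careful person would: the job done as asked, in the order asked, and still so for the second after the job is handed in, with the robot touching nothing.
It also fails if it takes over 51 s, if anything falls off the work surface, if the arm or the gripper's body presses on something with over 40 N, if the wrist force passes 120 N, or if a joint passes its speed limit or range.

## Working session

There is one attempt and no reset: what is moved stays moved. The work goes in short steps, Python scripts to look and compute and a shell command to move; the robot and the scene stay as the last step left them, time stands still between calls to the robot, and variables do not carry over. Pictures are saved under pics/ and viewed, at most 10 in all, crops included, and the job is handed in when it is done.

```bash
mkdir -p pics
cat > h.py <<'E'
import numpy as np,cv2
from workcell import telemetry,eyes
def ray(c,u,v,z):
    d=eyes.calibration(c);K=np.array(d["camera_matrix"]);T=np.array(d["world_from_camera"])
    r=T[:3,:3]@np.linalg.solve(K,[u,v,1]);o=T[:3,3];return o+r*(z-o[2])/r[2]
def proj(c,p):
    d=eyes.calibration(c);K=np.array(d["camera_matrix"]);T=np.array(d["world_from_camera"])
    q=K@(T[:3,:3].T@(np.array(p)-T[:3,3]));return q[:2]/q[2]
E
python3 - <<'E'
from h import *
for n in("scene","side"):
    f=eyes.grab_frame(n)[:,:,::-1];cv2.imwrite(f"pics/{n}0.png",f)
    cv2.imwrite(f"pics/{n}0b.png",cv2.resize(f,(800,600),interpolation=cv2.INTER_CUBIC))
    print(n,np.array(eyes.calibration(n)["world_from_camera"]).round(2))
print(telemetry.state())
E
```

```text
scene [[ 7.30000e-01  5.10000e-01 -4.50000e-01  1.08616e+03]
 [ 6.80000e-01 -5.40000e-01  4.90000e-01 -5.34150e+02]
 [ 0.00000e+00 -6.70000e-01 -7.50000e-01  1.03068e+03]
 [ 0.00000e+00  0.00000e+00  0.00000e+00  1.00000e+00]]
side [[ 9.70000e-01 -1.30000e-01  2.10000e-01  2.50880e+02]
 [-2.50000e-01 -5.20000e-01  8.10000e-01 -1.00919e+03]
 [ 0.00000e+00 -8.40000e-01 -5.40000e-01  8.19590e+02]
 [ 0.00000e+00  0.00000e+00  0.00000e+00  1.00000e+00]]
{'time_s': 0.1, 'qpos': array([ 7.10449124e+01,  1.83468439e+01,  8.96988716e+01, -8.75947866e-04,
        7.20433285e+01, -1.14505911e+00]), 'qvel': array([ 0.0368244 , -0.10931898, -0.19632946, -0.08977002,  0.00959366,
       -0.10256756]), 'effort': array([ 8.20722453e-04, -4.13327265e+01, -2.32511795e+01,  7.29794567e-02,
        4.21685237e-02, -7.08808193e-05]), 'ee_pos': array([175.72560225, 547.03552856, 221.21939937]), 'ee_rot': array([-1.79910957e+02, -9.46736603e-04,  1.62190241e+02]), 'force': array([0.32828559, 0.04636259, 0.04225169]), 'torque': array([-0.00855838,  0.00529726,  0.0151663 ]), 'gripper_force': 0.0, 'gripper_width': 90.99439976892415}
```

View pics/scene0b.png

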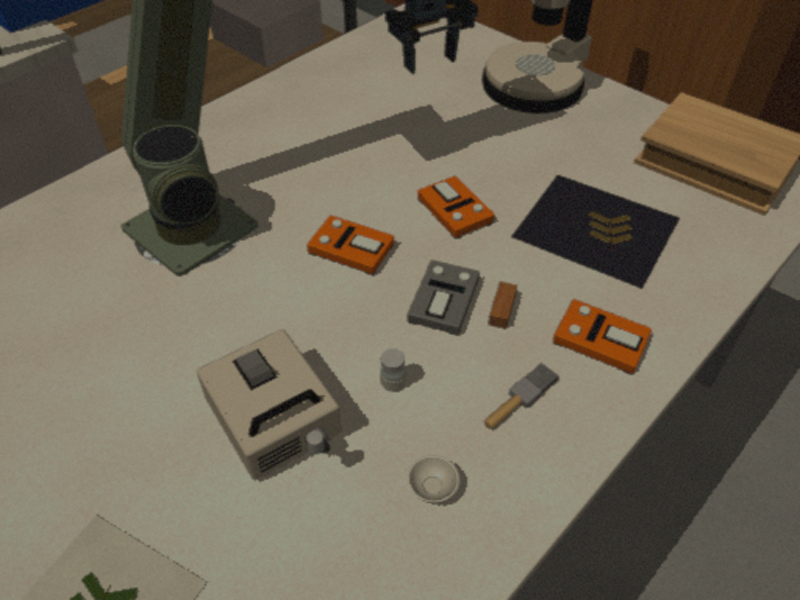

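View pics/side0b.png

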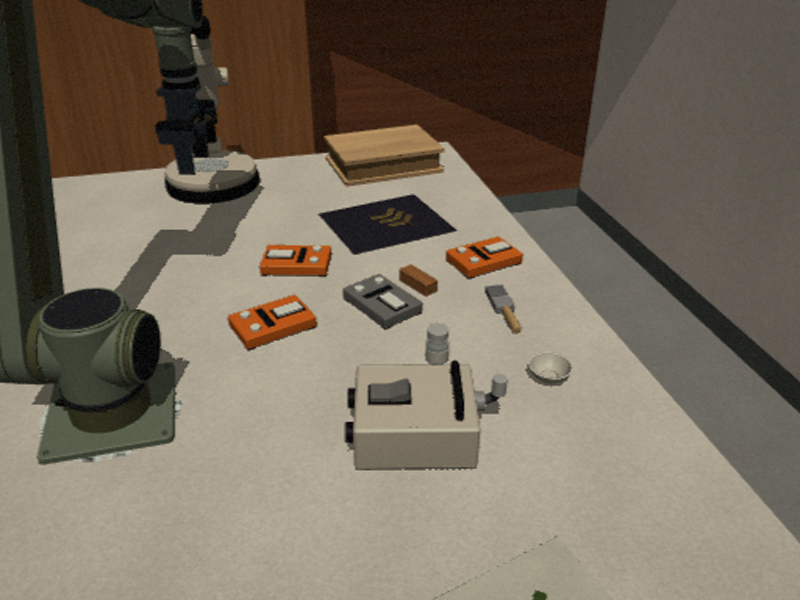

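Both views show the lamp unit (scene 270,400; side 417,415), with the rocker at scene (255,368) and side (390,391). The things that could be the pad are grey at scene (443,296) and orange at (350,243), (456,205) and (602,334). The grey one matches the description, so I'll check it and the rocker in one close crop.

Run:
```python
from h import *
a=cv2.imread("pics/scene0.png");b=cv2.imread("pics/side0.png")
# 4x crops of 100x75: each tile 400x300
t=[(a,245,155),(a,125,210),(b,210,165),(b,215,225)]
im=[cv2.resize(i[y:y+75,x:x+100],(400,300),interpolation=cv2.INTER_CUBIC) for i,x,y in t]
cv2.imwrite("pics/crop.png",np.vstack([np.hstack(im[:2]),np.hstack(im[2:])]))
```

```text
(no output)
```

View pics/crop.png

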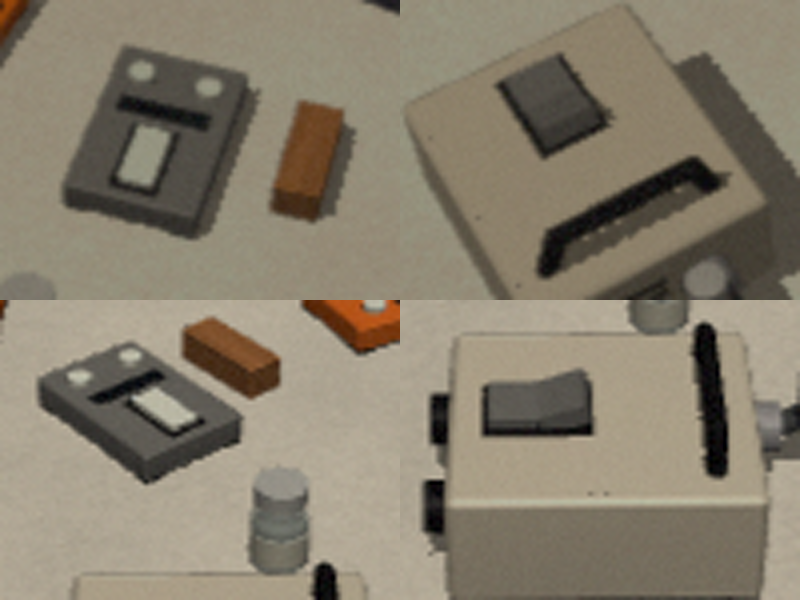

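The crop confirms it: the grey pad has one long white key (tile 1 at 146,157) and two round ones (141,70 and 208,87). The rocker is off, with its handle end raised (tile 4 at 585,372). Next I fit both poses from the corners.

Run:
```python
from h import *
from scipy.optimize import least_squares
S=lambda x,y:("scene",245+x/4-.375,155+y/4-.375)
L=lambda x,y:("scene",125+(x-400)/4-.375,210+y/4-.375)
P=lambda x,y:("side",210+x/4-.375,165+(y-300)/4-.375)
Q=lambda x,y:("side",215+(x-400)/4-.375,225+(y-300)/4-.375)
pad=[(S(123,46),-50,75,28),(S(246,73),50,75,28),(S(66,188),-50,-75,28),(S(193,220),50,-75,28),(S(146,157),0,-35,35),(S(141,70),-26,45,35),(S(208,87),26,45,35),
(P(38,378),-50,75,28),(P(130,343),50,75,28),(P(241,418),50,-75,28),(P(148,464),-50,-75,28),(P(165,409),0,-35,35),(P(78,378),-26,45,35),(P(131,356),26,45,35)]
lamp=[(L(405,104),-95,-80,90),(L(627,5),-95,80,90),(L(768,203),95,80,90),(Q(455,337),-95,80,90),(Q(745,335),95,80,90),(Q(447,503),-95,-80,90),(Q(762,503),95,-80,90)]
def w(p,x,y,z):
    c,s=np.cos(p[2]),np.sin(p[2]);return np.array([p[0]+c*x-s*y,p[1]+s*x+c*y,z])
for n,d,g in(("pad",pad,[600,50,0]),("lamp",lamp,[400,-200,0])):
    for sub in("both","scene","side"):
        dd=[k for k in d if sub in("both",k[0][0])]
        f=lambda p:np.concatenate([proj(k[0][0],w(p,*k[1:]))-k[0][1:] for k in dd])
        r=least_squares(f,g,x_scale=[100,100,1]);print(n,sub,r.x[:2].round(1),np.degrees(r.x[2]).round(1),r.fun.reshape(-1,2).round(1).tolist() if sub=="both" else "")
        if sub=="both":
            for q in ([(0,-35,35)] if n=="pad" else [(-40,0,99),(-20,0,99),(-60,0,99)]): print(w(r.x,*q).round(1))
print("jar top",ray("scene",*np.array((392,355))*.64,70),"rocker mid scene",ray("scene",*L(554,106)[1:],99),"side low-end mid",ray("side",*Q(531,405)[1:],99))
print(ray("scene",0,0,0)[:2])
```

```text
pad both [522.8 199.7] 24.6 [[-0.4, -0.0], [0.8, 0.7], [-1.4, -0.1], [0.9, 0.4], [-0.4, 0.2], [-0.0, 0.9], [0.1, 0.6], [-1.2, 0.2], [-0.1, -0.8], [0.9, -0.8], [-0.6, -1.1], [-0.2, -0.4], [0.1, -0.2], [-0.6, 0.1]]
[537.4 167.9  35. ]
pad scene [522. 201.] 25.0 
pad side [522.9 197. ] 24.0 
lamp both [ 485.6 -191. ] -14.5 [[-1.7, 0.3], [0.3, -1.3], [0.8, 0.7], [-0.3, -1.4], [0.4, -0.8], [-2.0, 0.2], [1.9, 0.3]]
[ 446.8 -181.    99. ]
[ 466.2 -186.    99. ]
[ 427.5 -176.    99. ]
lamp scene [ 485.6 -190.6] -14.7 
lamp side [ 485.3 -191.7] -14.3 
jar top [575.48148001   3.0120298   70.        ] rocker mid scene [ 451.17560708 -181.85339456   99.        ] side low-end mid [ 442.59502984 -183.65639514   99.        ]
[-1248.04102578   217.05781718]
```

Pad at (523,200), yaw 24.6°, key at (537,168). Lamp pivot at (447,-181), yaw -14.5°, "on" point near (466,-186). Now closing the fingers and travelling high toward the lamp.

```bash
python3 -m crank '[{"dx":0.02,"dy":-0.05},{"dx":0.028,"dy":-0.07},{"dx":0.028,"dy":-0.07},{"dx":0.028,"dy":-0.07},{"dx":0.028,"dy":-0.07},{"dx":0.028,"dy":-0.07},{"dx":0.028,"dy":-0.07},{"dx":0.028,"dy":-0.07},{"dx":0.028,"dy":-0.07},{"dx":0.028,"dy":-0.07}]' 0 20
```

```text
validation failed for argument at $[0]...
```

```bash
python3 -m crank '[{"dx":0.02,"dy":-0.05,"dz":0,"yaw":0},{"dx":0.028,"dy":-0.07,"dz":0,"yaw":0},{"dx":0.028,"dy":-0.07,"dz":0,"yaw":0},{"dx":0.028,"dy":-0.07,"dz":0,"yaw":0},{"dx":0.028,"dy":-0.07,"dz":0,"yaw":0},{"dx":0.028,"dy":-0.07,"dz":0,"yaw":0},{"dx":0.028,"dy":-0.07,"dz":0,"yaw":0},{"dx":0.028,"dy":-0.07,"dz":0,"yaw":0},{"dx":0.028,"dy":-0.07,"dz":0,"yaw":0},{"dx":0.028,"dy":-0.07,"dz":0,"yaw":0}]' 0 20
```

```text
time_s: 1.35
ee_pos: [393.7, 1.5, 222.0]
ee_rot: [180.0, 0.0, 162.2]
force: [-0.3, 0.4, -0.6]
gripper_width: 0.6
gripper_force: 0.0
```

```bash
python3 -m crank '[{"dx":0.0233,"dy":-0.0594,"dz":0,"yaw":0.6},{"dx":0.0233,"dy":-0.0594,"dz":0,"yaw":0},{"dx":0.0233,"dy":-0.0594,"dz":0,"yaw":0},{"dx":0.0233,"dy":-0.0594,"dz":0,"yaw":0},{"dx":0,"dy":0,"dz":-0.06,"yaw":0},{"dx":0,"dy":0,"dz":-0.05,"yaw":0},{"dx":0,"dy":0,"dz":0,"yaw":0},{"dx":0,"dy":0,"dz":0,"yaw":0}]'
python3 - <<'E'
from h import *
a=eyes.grab_frame("scene")[:,:,::-1];b=eyes.grab_frame("side")[:,:,::-1]
a=a[185:310,95:235];b=b[180:310,190:330]
cv2.imwrite("pics/s1.png",np.hstack([cv2.resize(i,(400,370),interpolation=cv2.INTER_CUBIC) for i in(a,b)]))
E
```

```text
time_s: 2.35
ee_pos: [468.9, -186.9, 135.2]
ee_rot: [-180.0, 0.1, 165.2]
force: [0.3, 0.7, 1.0]
gripper_width: 0.3
gripper_force: 0.0
```

View pics/s1.png

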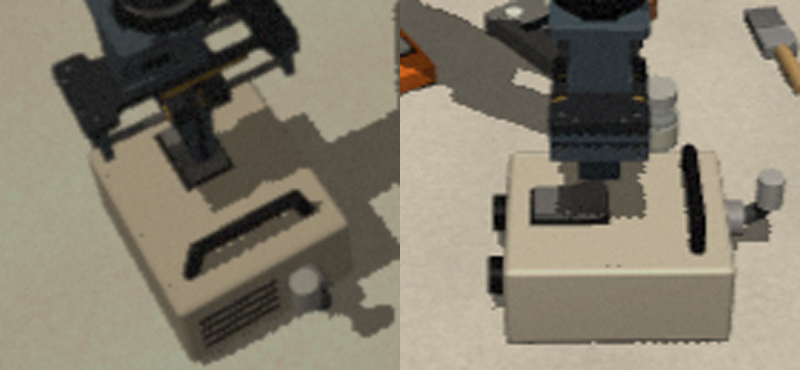

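The closed fingers stand above the handle-side half of the rocker (left 205,155; right 600,172). Pressing down.

```bash
python3 -m crank '[{"dx":0,"dy":0,"dz":-0.022,"yaw":0},{"dx":0,"dy":0,"dz":-0.004,"yaw":0},{"dx":0,"dy":0,"dz":-0.004,"yaw":0},{"dx":0,"dy":0,"dz":-0.003,"yaw":0},{"dx":0,"dy":0,"dz":-0.002,"yaw":0},{"dx":0,"dy":0,"dz":0,"yaw":0},{"dx":0,"dy":0,"dz":0,"yaw":0}]'
```

```text
time_s: 3.32
ee_pos: [468.7, -186.9, 107.2]
ee_rot: [-180.0, 0.1, 165.2]
force: [1.2, -0.4, 9.8]
gripper_width: 0.1
gripper_force: 4.6
```

```bash
python3 -m crank '[{"dx":0,"dy":0,"dz":-0.0015,"yaw":0},{"dx":0,"dy":0,"dz":0,"yaw":0},{"dx":0,"dy":0,"dz":0,"yaw":0}]'; python3 -m crank '[{"dx":0,"dy":0,"dz":0.03,"yaw":0},{"dx":0,"dy":0,"dz":0.07,"yaw":0},{"dx":0.01,"dy":0.06,"dz":0,"yaw":-1},{"dx":0.01,"dy":0.06,"dz":0,"yaw":-1},{"dx":0.01,"dy":0.06,"dz":0,"yaw":-1},{"dx":0,"dy":0,"dz":0,"yaw":-1}]'
python3 - <<'E'
from h import *
a=eyes.grab_frame("scene")[:,:,::-1];b=eyes.grab_frame("side")[:,:,::-1]
a=a[185:310,95:235];b=b[180:310,190:330]
cv2.imwrite("pics/s2.png",np.hstack([cv2.resize(i,(400,370),interpolation=cv2.INTER_CUBIC) for i in(a,b)]))
E
```

```text
time_s: 3.7
ee_pos: [468.7, -186.9, 107.1]
ee_rot: [-180.0, 0.1, 165.2]
force: [-1.0, 1.1, 16.5]
gripper_width: 0.5
gripper_force: 8.4
time_s: 4.45
ee_pos: [490.6, -39.8, 183.9]
ee_rot: [-179.9, -0.2, 145.3]
force: [-1.1, -0.5, -1.1]
gripper_width: 0.5
gripper_force: 0.0
```

View pics/s2.png

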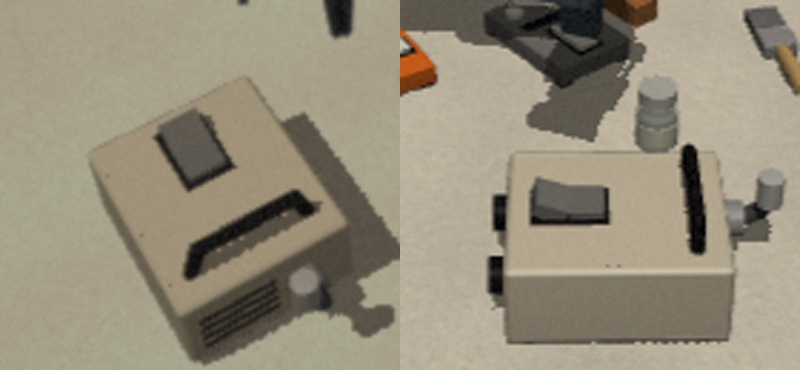

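The rocker now rests handle end down, with the other end raised (right view 545,190), so the lamp is on. On to the release key.

```bash
python3 -m crank '[{"dx":0.0114,"dy":0.0526,"dz":0,"yaw":-1},{"dx":0.0114,"dy":0.0526,"dz":0,"yaw":-1},{"dx":0.0114,"dy":0.0526,"dz":0,"yaw":-1},{"dx":0.0114,"dy":0.0526,"dz":0,"yaw":-1},{"dx":0.0114,"dy":0.0526,"dz":0,"yaw":-1},{"dx":0,"dy":0,"dz":-0.07,"yaw":-1},{"dx":0,"dy":0,"dz":-0.07,"yaw":0},{"dx":0,"dy":0,"dz":0,"yaw":0},{"dx":0,"dy":0,"dz":0,"yaw":0}]'
python3 - <<'E'
from h import *
a=eyes.grab_frame("scene")[:,:,::-1];b=eyes.grab_frame("side")[:,:,::-1]
a=a[155:230,245:345];b=b[165:240,210:310]
cv2.imwrite("pics/s3.png",np.hstack([cv2.resize(i,(400,300),interpolation=cv2.INTER_CUBIC) for i in(a,b)]))
E
```

```text
time_s: 5.68
ee_pos: [538.7, 167.6, 74.3]
ee_rot: [179.9, 0.0, 115.2]
force: [1.0, -0.9, 0.6]
gripper_width: 0.2
gripper_force: 0.0
```

View pics/s3.png

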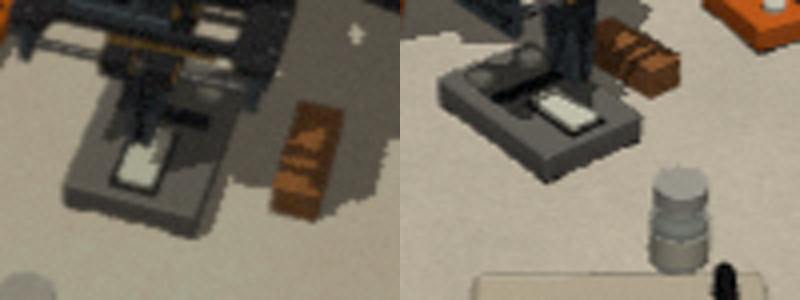

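The finger is centred on the long key's axis (left tip 142,140; right 570,78), clear of the round keys. Pressing.

```bash
python3 -m crank '[{"dx":0,"dy":0,"dz":-0.03,"yaw":0},{"dx":0,"dy":0,"dz":-0.006,"yaw":0},{"dx":0,"dy":0,"dz":-0.004,"yaw":0},{"dx":0,"dy":0,"dz":-0.003,"yaw":0},{"dx":0,"dy":0,"dz":-0.002,"yaw":0},{"dx":0,"dy":0,"dz":0,"yaw":0},{"dx":0,"dy":0,"dz":0,"yaw":0}]'
```

```text
time_s: 6.65
ee_pos: [538.2, 167.8, 38.2]
ee_rot: [179.9, 0.0, 115.2]
force: [-2.0, -1.5, 8.6]
gripper_width: 0.8
gripper_force: 4.2
```

```bash
python3 -m crank '[{"dx":0,"dy":0,"dz":-0.0015,"yaw":0},{"dx":0,"dy":0,"dz":0,"yaw":0},{"dx":0,"dy":0,"dz":0,"yaw":0},{"dx":0,"dy":0,"dz":0,"yaw":0}]'; python3 -m crank '[{"dx":0,"dy":0,"dz":0.03,"yaw":0},{"dx":0,"dy":0,"dz":0.07,"yaw":1},{"dx":0,"dy":0,"dz":0.07,"yaw":1},{"dx":-0.02,"dy":-0.0613,"dz":0,"yaw":1},{"dx":-0.02,"dy":-0.0613,"dz":0,"yaw":1},{"dx":-0.02,"dy":-0.0613,"dz":0,"yaw":1},{"dx":-0.02,"dy":-0.0613,"dz":0,"yaw":1},{"dx":-0.02,"dy":-0.0613,"dz":0,"yaw":1},{"dx":-0.02,"dy":-0.0613,"dz":0,"yaw":1},{"dx":-0.02,"dy":-0.0613,"dz":0,"yaw":1}]'; python3 -m crank '[{"dx":0,"dy":0,"dz":-0.045,"yaw":1},{"dx":0,"dy":0,"dz":0,"yaw":0},{"dx":0,"dy":0,"dz":0,"yaw":0}]'
python3 - <<'E'
from h import *
a=eyes.grab_frame("scene")[:,:,::-1];b=eyes.grab_frame("side")[:,:,::-1]
a=a[150:310,95:335];b=b[160:310,190:330]
cv2.imwrite("pics/s4.png",np.hstack([cv2.resize(i,(s,370),interpolation=cv2.INTER_CUBIC) for i,s in((a,450),(b,350))]))
E
```

```text
time_s: 7.15
ee_pos: [538.2, 167.9, 38.1]
ee_rot: [179.9, 0.0, 115.2]
force: [-4.4, -3.2, 15.3]
gripper_width: 0.6
gripper_force: 7.8
time_s: 8.4
ee_pos: [425.2, -177.0, 171.9]
ee_rot: [180.0, 0.1, 160.4]
force: [0.5, -0.2, 0.8]
gripper_width: 0.5
gripper_force: 0.0
time_s: 8.78
ee_pos: [426.3, -175.3, 136.4]
ee_rot: [180.0, 0.1, 165.2]
force: [0.3, 0.6, -0.6]
gripper_width: 0.9
gripper_force: 0.0
```

View pics/s4.png

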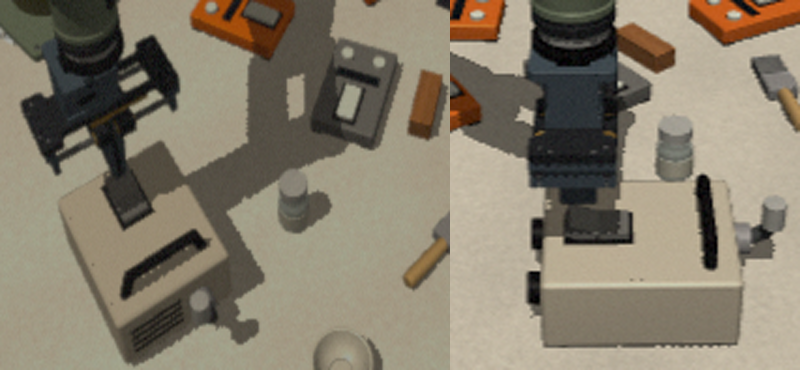

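The key is back up and the pad has not moved (left 355,95). The finger is above the raised far end of the rocker. Pressing it off and retreating.

```bash
python3 -m crank '[{"dx":0,"dy":0,"dz":-0.022,"yaw":0},{"dx":0,"dy":0,"dz":-0.005,"yaw":0},{"dx":0,"dy":0,"dz":-0.004,"yaw":0},{"dx":0,"dy":0,"dz":-0.003,"yaw":0},{"dx":0,"dy":0,"dz":-0.003,"yaw":0},{"dx":0,"dy":0,"dz":-0.001,"yaw":0},{"dx":0,"dy":0,"dz":0,"yaw":0},{"dx":0,"dy":0,"dz":0,"yaw":0}]'; python3 -m crank '[{"dx":0,"dy":0,"dz":0.03,"yaw":0},{"dx":0,"dy":0,"dz":0.07,"yaw":0},{"dx":-0.02,"dy":0.07,"dz":0,"yaw":0},{"dx":-0.01,"dy":0.07,"dz":0,"yaw":0},{"dx":0,"dy":0.07,"dz":0.02,"yaw":0},{"dx":0,"dy":0.07,"dz":0,"yaw":0},{"dx":0,"dy":0.07,"dz":0,"yaw":0},{"dx":0,"dy":0,"dz":0,"yaw":0},{"dx":0,"dy":0,"dz":0,"yaw":0}]'
python3 - <<'E'
from h import *
a=eyes.grab_frame("scene")[:,:,::-1];b=eyes.grab_frame("side")[:,:,::-1]
a=a[150:310,95:335];b=b[160:310,190:330]
cv2.imwrite("pics/s5.png",np.hstack([cv2.resize(i,(s,370),interpolation=cv2.INTER_CUBIC) for i,s in((a,450),(b,350))]))
E
```

```text
time_s: 9.88
ee_pos: [425.5, -175.2, 107.1]
ee_rot: [180.0, 0.0, 165.2]
force: [-5.6, 3.8, 17.2]
gripper_width: 0.4
gripper_force: 9.0
time_s: 11.0
ee_pos: [401.7, 104.2, 201.0]
ee_rot: [-180.0, 0.0, 165.2]
force: [0.4, -0.4, -0.4]
gripper_width: 0.5
gripper_force: 0.0
```

View pics/s5.png

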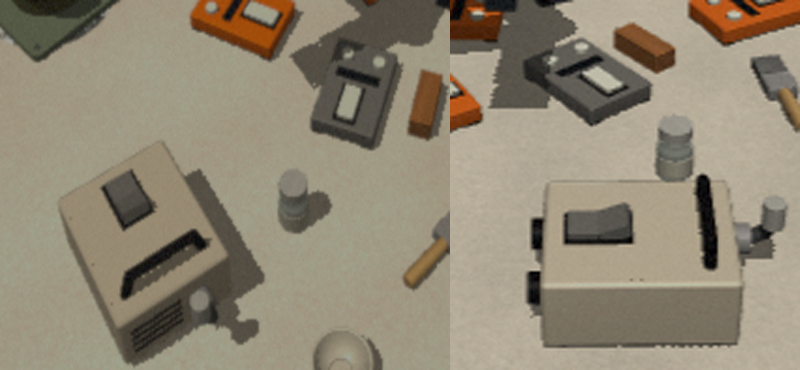

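The rocker is off again with its handle end raised (right 628,208). Pad, jar and box stand where they were, and the robot touches nothing.

```bash
python3 -c "from workcell import ticket;print(ticket.job_done())"
```

```text
the job is handed in; nothing more can be done
None
```

Job handed in at about 11 s: lamp switched on, release key pressed fully home and let up, lamp switched off again; the last pictures show the rocker off and the pad, jar and slide box still in place, but no verdict came back.

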